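# Show a chisel's edge to the inspection camera

## Robot

A 6-joint arm with a two-finger parallel gripper is mounted at the origin on a cart in front of the work surface, level with it; the furniture and walls round the work are solid. World frame = base frame: x ahead of the robot, y to its left, z up, the work surface at z = 0. Lengths are in m, angles in rad, forces in N, time in s.
With the tool pointing down it reaches from about 0.35 to 0.775 m from the base axis. Payload 7.3 kg.
Tool frame: the origin (TCP) lies midway between the tips of the shut fingers; the grasp point (between the pads) lies 19 mm behind it; z points along the fingers, y is the line along which they close (so a half turn about z gives the same grasp; the last joint's range is limited). The gripper opens to 92 mm and grips with 3 to 60 N. Pads are 19 mm wide; open, the fingers measure 130 mm over their backs; the gripper's body (75 mm by 190 mm) begins 47 mm behind the grasp point.
Start: joints at [0.954, 0.342, 1.524, -0, 1.275, -0.146], TCP at [0.238, 0.468, 0.227] pointing down, gripper open.
Joint ranges: [-2.53, 2.53], [-0.77, 2.02], [0.04, 2.7], [-1, 4.14], [0.28, 2.66], [-3.11, 3.11]. Speed limits (rad/s): [2.57, 2.57, 3.14, 3.14, 3.14, 3.14].

## Interface

Orientations are given as [roll, pitch, yaw] about the fixed x, y, z axes, in that order (R = Rz(yaw) Ry(pitch) Rx(roll)).
In Python, from cell import monitor, vision, workorder gives the robot as it stands.
- The arm moves only by the tool move_arm, never from a script. Its argument "rows" is a list of rows, each a list of 5 numbers: the shift along the world's x, y, z in mm, then the turn about the world's z in rad, then the closure, from -1 (fully open) to 1 (shut). A call has 1 to 12 rows; each row shifts and turns the commanded pose from where the row before left it; what a row does not reach is not made up. A row lasts 1/10 s, in which the tool goes at most 50 mm and 8.59 degrees, less where a joint would pass 70% of its speed; a pose out of reach is approached as far as the arm can. A call is refused whole if a number of a shift passes 50 or a number of a turn 0.15, either way. A call with a gripper value outside its range is refused whole. The fingers move at their own pace and stop on an object; "newtons" is the grip in N (left out, the last holds). Time passes only in rows, so rows that do not move let the fingers close. It gives the time, the measured TCP pose, the force, the opening and the grip force at its end, in the units of the state.
- monitor.observe(): the state, without advancing time (a new reading comes with each control period).
- vision.read_camera(name): name is "scene" or "side" or "wrist"; returns the picture (400x640x3 uint8, red, green, blue); there is no depth.
- vision.get_calibration(name): a dict with "K" (3x3 intrinsics, pixels), "T" (4x4, takes a point from camera to world coordinates); the wrist camera has in their place "mount" (4x4, takes a point from camera to tool coordinates, whose origin is the TCP and whose axes are the flange's). Camera axes: x right, y up, looking along -z (the intrinsics and any distortion apply to the point x, -y, -z); pixel columns grow to the right and rows downward; lengths in m; the calibration is good to about 2 mm. A picture is of the moment at which its call begins: read the wrist's pose just before it. get_calibration takes no time and is no camera call.
- workorder.hand_in(): hands the job in; it is judged then, once.
The state is a dict: "time": time; "qpos": joint angles; "qvel": joint speeds; "joint_efforts": joint torques, N m; "tool_pos": TCP position; "tool_rot": TCP orientation; "contact_force": force on the tool from outside, world axes, zero at the start; "torque": the same for the moment, N m; "opening": finger opening in m; "grip_force": force on a finger pad.
Only numpy, scipy, OpenCV 4.12 (cv2) and the standard library are available. Lean on these libraries where they do the work, as an engineer would, in place of code of your own. Each camera call takes 0.05 s, during which the arm holds its last target. There are 200 camera calls.

## Task

Pull the wood chisel up out of its holder block and hold it up to the inspection camera: handle up and upright, a broad face of the blade (either one) square to the lens, the cutting edge level with the centre of the lens, centred on it from side to side and about 70 mm in front of the glass. Finish while holding it still there, touching nothing with it but the gripper; do not bump the camera, and leave the screwdriver, the pencil and the other things on the bench where they are.

Things in the scene. Friction and masses are not known exactly. Their poses are not given: they have to be found in the camera images.
- chisel: Wood chisel, 263 mm long, 0.12 to 0.24 kg, blade down in its block, upright within a few degrees. y: along the handle, blade to butt (up as it stands); x: across the blade's width; z: square to its broad faces. Origin at mid length. Round handle 26 to 29 mm thick, y = 23 to 131 mm, axis at x 0, z 14.5 mm. Blade 16 mm wide, 4 to 6 thick, at 6 degrees to the handle; edge at y -131, z 0 to 1 mm.
- chisel_edge (a point): Middle of the chisel's cutting edge, at x = 0, y = -131, z = +1 mm in the chisel's frame. In the block it stands 8 mm above the bench.
- chisel_grip (a point): Point on the chisel handle's axis, y = +105 mm in the chisel's frame, 26 mm below the butt: a good place to grip from above. In the block it is about 244 mm above the bench.
- block_chisel: Holder of the chisel: square block of pale wood, 60x60 mm and 50 mm high, screwed to the bench; origin at the centre of its underside, z up. Its upright slot is 18.5 mm along x and 8.6 mm along y, in the middle of the top, 42 mm deep. Which of the three blocks stands where varies.
- block_driver: Holder of the screwdriver: square block of pale wood, 60x60 mm and 50 mm high, screwed to the bench; origin at the centre of its underside, z up. Hole 8.5 mm square, 42 mm deep.
- block_pencil: Holder of the pencil: square block of pale wood, 60x60 mm and 50 mm high, screwed to the bench; origin at the centre of its underside, z up. Hole 17.5 x 11.5 mm, 42 mm deep.
- camera: Inspection camera on a stand: dark square base 85x85x10 mm fixed to the bench, steel post (14 mm thick, 160 mm high, 30 mm behind the base's centre) and on it a grey camera head 44 mm wide and high whose height differs each time. Origin at the centre of the base's underside, z up; the lens looks along -x.
- lens (a point): Centre of the front glass of the camera's lens, 45 mm in front of the stand's origin and 70 to 95 mm above the bench. Axes as the stand's: the lens looks along -x, y is to its side, z up. The place wanted for the cutting edge is x = -70 mm, y = 0, z = 0 here.
- screwdriver: Screwdriver with a dark red handle 31 mm thick, 212 mm long, standing tip down in its block, top about 212 mm above the bench, may lean several degrees. Origin about half way along. Leave alone.
- pencil: Blue carpenter's pencil 14x9 mm, 176 mm long, standing point up in its block, top about 185 mm above the bench. Origin about half way along. Leave alone.
- tape_measure: Tape measure 33x85x70 mm high, standing at the right front of the bench; origin under its centre. Leave alone.
- mahogany_offcut: Dark red-brown wood offcut 50x75x18 mm lying at the left front; origin under its centre. Leave alone.
- block_plane: Block plane 50x160x52 mm standing near the middle of the bench's front; origin under its centre, long side along its y. Leave alone.
Things that resemble listed ones, but are neither listed nor needed, are in the scene too. What is shaped like the block_pencil but purple is not meant.

How it is judged:
By the outcome, as a careful person would: the job done as asked, in the order asked, and still so for the second after the job is handed in, while the arm keeps its last pose, push and grip.
It also fails if it takes over 35 s, if anything falls off the work surface, if the arm or the gripper's body presses on something with over 40 N, if the wrist force passes 120 N, or if a joint passes its speed limit or range.

## Working session

There is one attempt and no reset: what is moved stays moved. The work goes in short steps, Python scripts to look and compute and a tool call to move; the robot and the scene stay as the last step left them, time stands still between calls to the robot, and variables do not carry over. Pictures are saved under pics/ and viewed, at most 10 in all, crops included, and the job is handed in when it is done.

Besides the shell and the picture viewer there is one more tool, called after "Emit:" as name([rows], argument=value, ...), one row to a line, values as JSON. move_arm: Moves the arm, as the interface text tells. Its arguments: {"type":"object","properties":{"rows":{"type":"array","items":{"type":"array","items":{"type":"number"}}},"newtons":{"type":"number"}},"required":["rows"]}

```bash
mkdir -p pics; ls
cat > h.py <<'E'
import numpy as np, cv2
from cell import monitor, vision, workorder
def ray(cal,u,v,T=None):
    K=np.array(cal["K"]);T=np.array(cal["T"]) if T is None else T
    d=np.linalg.inv(K)@[u,v,1]; d=np.array([d[0],-d[1],-d[2]])
    d=T[:3,:3]@d; return T[:3,3],d/np.linalg.norm(d)
def plane(cal,u,v,z,T=None):
    o,d=ray(cal,u,v,T); return o+d*(z-o[2])/d[2]
def two(r1,r2):
    (a,d),(b,e)=r1,r2
    s=np.linalg.lstsq(np.c_[d,-e],b-a,rcond=None)[0]
    p,q=a+s[0]*d,b+s[1]*e
    return (p+q)/2,np.linalg.norm(p-q)
def proj(cal,p,T=None):
    T=np.array(cal["T"]) if T is None else T
    c=np.linalg.inv(T)@np.r_[p,1]; w=np.array(cal["K"])@[c[0],-c[1],-c[2]]; return w[:2]/w[2]
E
python3 - <<'E'
from h import *
for n in("scene","side","wrist"):
    c=vision.get_calibration(n);print(n,{k:np.round(v,3).tolist() if k in("K","T","mount") else v for k,v in c.items()})
for n in("scene","side"):
    im=vision.read_camera(n);cv2.imwrite(f"pics/{n}0.png",im[:,:,::-1])
s=monitor.observe();print(s["time"],s["tool_pos"],s["tool_rot"])
E
```

```text
pics
scene {'K': [[458.553, 0.0, 328.032], [0.0, 458.553, 204.452], [0.0, 0.0, 1.0]], 'T': [[0.429, 0.537, -0.726, -0.314], [-0.903, 0.238, -0.357, -0.435], [-0.019, 0.809, 0.588, 0.862], [0.0, 0.0, 0.0, 1.0]]}
side {'K': [[437.496, 0.0, 315.883], [0.0, 437.496, 201.427], [0.0, 0.0, 1.0]], 'T': [[-0.931, 0.212, -0.297, 0.22], [-0.364, -0.576, 0.732, 0.773], [-0.016, 0.79, 0.613, 0.792], [0.0, 0.0, 0.0, 1.0]]}
wrist {'K': [[314.308, 0.0, 317.669], [0.0, 314.308, 203.46], [0.0, 0.0, 1.0]], 'mount': [[0.0, 0.952, 0.305, 0.084], [1.0, -0.0, -0.001, -0.001], [-0.0, 0.305, -0.952, -0.158], [0.0, 0.0, 0.0, 1.0]]}
0.1 [0.23793006 0.46758752 0.22612706] [-3.14025728e+00 -1.77036597e-04  2.67076343e+00]
```

View pics/scene0.png

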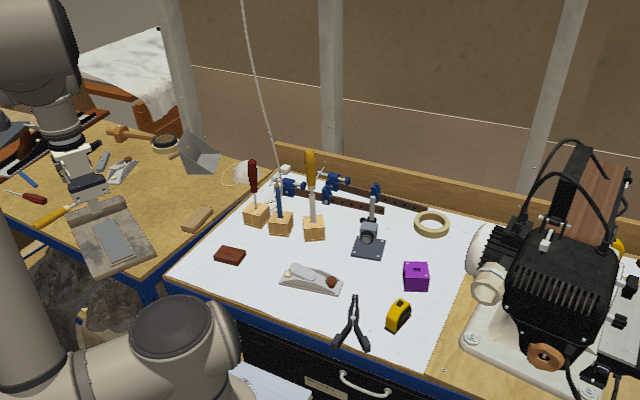

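View pics/side0.png

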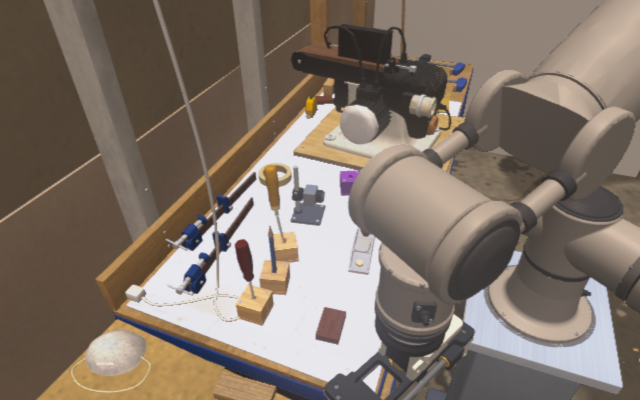

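The scene view shows the yellow-handled chisel (311,150–190) in its block (314,230), and the camera stand at (367,240). The side view shows the chisel at (273,165–208), its block at (285,245) and the camera at (308,200). I'll measure with masks and take closer crops.

Run:
```python
from h import *
C={n:vision.get_calibration(n) for n in("scene","side")}
I={n:cv2.imread(f"pics/{n}0.png") for n in C}
R={"scene":(290,140,335,200),"side":(260,155,290,215)}
ends={}
for n in C:
    x0,y0,x1,y1=R[n];h=cv2.cvtColor(I[n],cv2.COLOR_BGR2HSV)[y0:y1,x0:x1]
    m=cv2.inRange(h,(15,150,90),(30,255,255))
    k,l,st,_=cv2.connectedComponentsWithStats(m);i=1+np.argmax(st[1:,4]);ys,xs=np.where(l==i)
    t=np.median(xs[ys<ys.min()+4]);b=np.median(xs[ys>ys.max()-4])
    ends[n]=[(t+x0,ys.min()+y0),(b+x0,ys.max()+y0)];print(n,ends[n],st[i])
for j in(0,1):
    print(two(*[ray(C[n],*ends[n][j]) for n in C]))
# rough
print("block top scene",plane(C["scene"],314,221,.05),"side",plane(C["side"],286,239,.05))
print("cam base scene",plane(C["scene"],368,247,.01),"side",plane(C["side"],308,214,.01))
print("lens",two(ray(C["scene"],367,238),ray(C["side"],320,197)))
print("pencil top",two(ray(C["scene"],279,181),ray(C["side"],271,228)))
print("driver top",two(ray(C["scene"],252,161),ray(C["side"],243,242)))
print("cord", two(ray(C["scene"],283,180),ray(C["side"],215,240)))
a=cv2.resize(I["scene"][135:275,240:400],None,fx=4.9,fy=4.2,interpolation=cv2.INTER_CUBIC)
a=cv2.resize(I["scene"][135:275,230:430],None,fx=4,fy=4,interpolation=cv2.INTER_CUBIC)
cv2.imwrite("pics/c1.png",a)
b=cv2.resize(I["side"][150:300,220:400],None,fx=4,fy=4,interpolation=cv2.INTER_CUBIC)
cv2.imwrite("pics/c2.png",b)
```

```text
scene [(np.float64(309.0), np.int64(150)), (np.float64(311.0), np.int64(185))] [ 14  10  12  36 348]
side [(np.float64(270.0), np.int64(165)), (np.float64(270.0), np.int64(183))] [  5  10  11  19 159]
(array([0.609741  , 0.07111342, 0.27471565]), np.float64(0.0001784427248921209))
(array([0.60954931, 0.05689495, 0.19376118]), np.float64(0.04614063387198688))
block top scene [0.59979629 0.06066813 0.05      ] side [0.59258312 0.05635681 0.05      ]
cam base scene [ 0.60108736 -0.10633533  0.01      ] side [ 0.59744037 -0.09798113  0.01      ]
lens (array([ 0.5677631 , -0.1133761 ,  0.06885045]), np.float64(0.0038785205869171155))
pencil top (array([0.57730854, 0.15352879, 0.17376702]), np.float64(0.004589916849133578))
driver top (array([0.59022126, 0.24507027, 0.20886281]), np.float64(0.004403500443823172))
cord (array([0.68648768, 0.19761914, 0.12045645]), np.float64(0.03351122981350956))
```

View pics/c1.png

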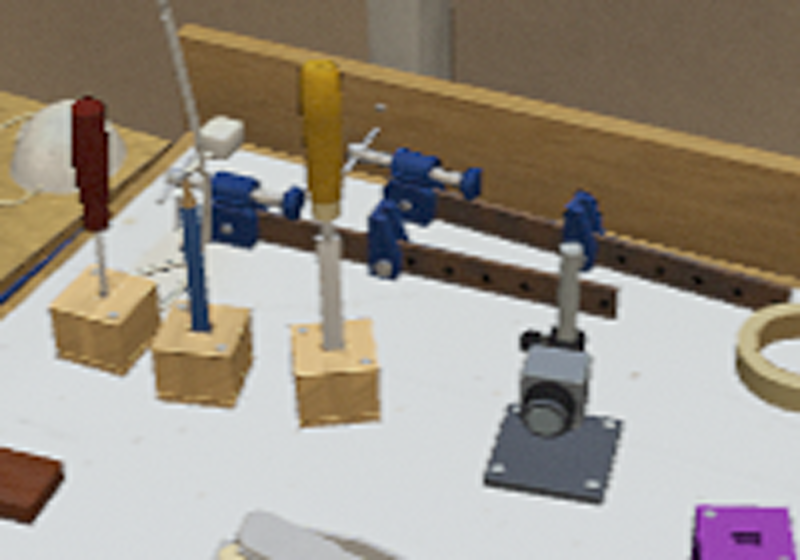

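View pics/c2.png

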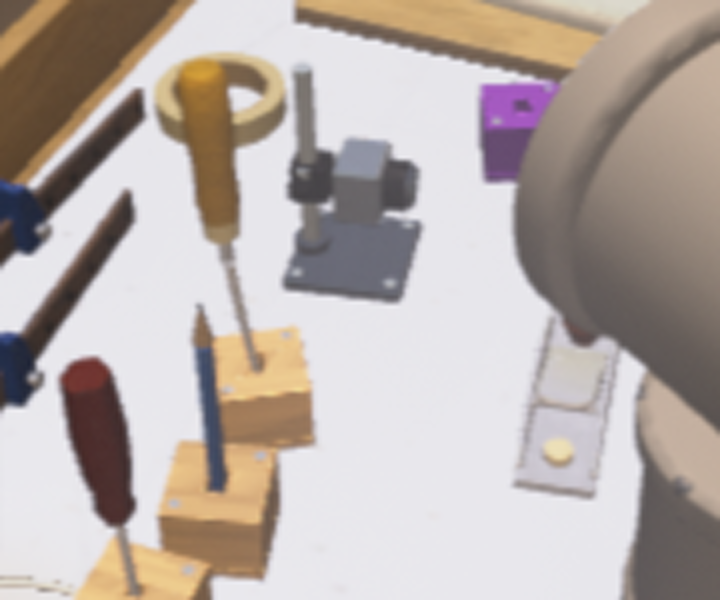

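Scene crop: butt at (322,65), ferrule at (325,215), blade entering the block at (334,347), lens glass at (547,415). Side crop: butt at (203,72), ferrule at (222,240), blade at (257,367), lens at about (408,186). Next I'll triangulate these and the corners.

Run:
```python
from h import *
C={n:vision.get_calibration(n) for n in("scene","side")}
s=lambda x,y:(230+x/4,135+y/4)
d=lambda x,y:(220+x/4,150+y/4)
for n,a,b in[("butt",(322,66),(203,72)),("ferr",(325,215),(222,240)),("slot",(334,347),(257,367)),("lens",(547,415),(408,186)),("posttop",(571,248),(302,70))]:
    p,e=two(ray(C["scene"],*s(*a)),ray(C["side"],*d(*b)));print(n,p.round(4),e.round(4))
for n,z,c,pts in[("base",.01,s,[(486,482),(602,498),(622,422),(508,405)]),("blk",.05,s,[(290,325),(372,318),(380,367),(297,373)]),
 ("base",.01,d,[(285,285),(400,298),(421,222),(312,208)]),("blk",.05,d,[(213,338),(298,328),(311,384),(217,392)])]:
    P=np.array([plane(C["scene" if c is s else "side"],*c(*p),z)[:2] for p in pts]);E=np.roll(P,-1,0)-P
    print(n,P.mean(0).round(4),np.linalg.norm(E,axis=1).round(3),np.degrees(np.arctan2(E[:,1],E[:,0])).round(1))
```

```text
butt [0.611  0.0689 0.2677] 0.0049
ferr [0.608  0.0704 0.1517] 0.0045
slot [0.5964 0.0621 0.0469] 0.0045
lens [ 0.5624 -0.1147  0.0709] 0.0038
posttop [ 0.6314 -0.1018  0.1581] 0.0039
base [ 0.5991 -0.1089] [0.08  0.081 0.083 0.084] [ -77.3   10.1  101.  -167.9]
blk [0.5981 0.0608] [0.06  0.058 0.059 0.056] [ -58.  -148.5  120.6   33. ]
base [ 0.5974 -0.1025] [0.081 0.085 0.081 0.087] [-169.4  -79.3    8.6  100.9]
blk [0.5935 0.0606] [0.054 0.052 0.057 0.049] [-149.6  122.3   27.5  -61.4]
```

Block centre is about (0.596, 0.061), with the slot normal at about 31°. The handle is upright at (0.611, 0.070). The camera stand is at (0.598, −0.106) with a yaw of about 10.5°, so the lens is near (0.556, −0.114, 0.071). I'll move above the chisel and close along the blade normal.

Emit:
move_arm([
  [20,-22,38,-0.047,-1],
  [20,-22,38,-0.047,-1],
  [20,-22,38,-0.047,-1],
  [34,-36,0,-0.047,-1],
  [34,-36,0,-0.047,-1],
  [34,-36,0,-0.047,-1],
  [34,-36,0,-0.047,-1],
  [34,-36,0,-0.047,-1],
  [34,-36,0,-0.047,-1],
  [34,-36,0,-0.047,-1],
  [34,-36,0,-0.047,-1],
  [34,-36,0,-0.047,-1],
])

```text
time: 1.3
tool_pos: [0.6051, 0.0761, 0.3403]
tool_rot: [-3.141, -0.0, 2.105]
contact_force: [1.4, -0.1, 0.4]
opening: 0.0919
grip_force: 0.0
```

```bash
cat >> h.py <<'E'
from scipy.spatial.transform import Rotation
def wristT(st):
    T=np.eye(4);T[:3,:3]=Rotation.from_euler("xyz",st["tool_rot"]).as_matrix();T[:3,3]=st["tool_pos"]
    return T@np.array(vision.get_calibration("wrist")["mount"])
E
python3 - <<'E'
from h import *
st=monitor.observe();im=vision.read_camera("wrist");cv2.imwrite("pics/w1.png",im[:,:,::-1])
T=wristT(st);c=vision.get_calibration("wrist")
np.save("w1T.npy",T);print(proj(c,[.611,.069,.27],T),proj(c,[.596,.061,.05],T), st["tool_pos"])
E
```

```text
[320.52441675 226.75152023] [307.53816241 169.30854879] [0.60509553 0.07613311 0.34033734]
```

View pics/w1.png

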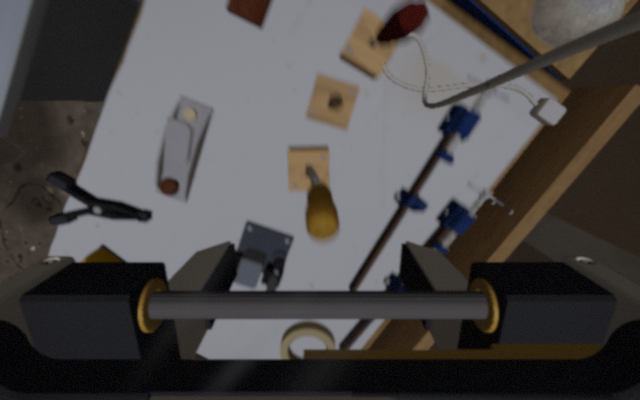

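In the wrist view the butt is at (322,228) and the block top at (309,169), both within 2 px of prediction. The camera base shows at (264,250), and the path down is clear. Now I'll shift to the handle axis, descend and grip.

Run:
```python
from h import *
c=vision.get_calibration("wrist");T=np.load("w1T.npy");im=cv2.imread("pics/w1.png");h=cv2.cvtColor(im,cv2.COLOR_BGR2HSV)
m=cv2.inRange(h,(10,150,60),(32,255,255));m[:180]=0;m[245:]=0;m[:,:300]=0;m[:,345:]=0
ys,xs=np.where(m>0);print("handle px",xs.min(),xs.max(),ys.max())
w=(xs[ys>ys.max()-30].min()+xs[ys>ys.max()-30].max())/2
print("butt",plane(c,w,ys.max()-14,.27,T))
m=cv2.inRange(h,(8,60,90),(28,255,255));m[:140]=0;m[200:]=0;m[:,:275]=0;m[:,345:]=0
k,l,s,_=cv2.connectedComponentsWithStats(m);print(s[1:])
ct=max(cv2.findContours(m,0,1)[0],key=cv2.contourArea)
P=np.array([plane(c,*p[0],.05,T)[:2] for p in ct]);r=cv2.minAreaRect((P*1000).astype(np.float32));print("blk",r)
P=np.array([plane(c,*p,.01,T)[:2] for p in[(251,222),(293,237)]]);E=P[1]-P[0];print("base far edge",P,np.linalg.norm(E),np.degrees(np.arctan2(E[1],E[0])))
```

```text
handle px 307 337 236
butt [0.6099546  0.07300166 0.27      ]
[[ 288  148   41   44 1399]]
blk ((597.1605834960938, 60.71718215942383), (57.56764221191406, 63.44789505004883), 31.17633056640625)
base far edge [[ 0.5625852  -0.07156446]
 [ 0.6359662  -0.05965752]] 0.07434074550867428 9.216595012533565
```

Emit:
move_arm([
  [6,-6,-20,0,-1],
  [0,0,-32,0,-1],
  [0,0,-32,0,-1],
  [0,0,-25,0,-1],
  [0,0,-6,0,-1],
  [0,0,0,0,-1],
])

```text
time: 1.95
tool_pos: [0.6098, 0.072, 0.225]
tool_rot: [-3.14, -0.001, 2.107]
contact_force: [-0.7, 0.3, 0.9]
opening: 0.0917
grip_force: 0.0
```

Emit:
move_arm([
  [0,0,0,0,0.2],
  [0,0,0,0,1],
  [0,0,0,0,1],
  [0,0,0,0,1],
  [0,0,0,0,1],
  [0,0,0,0,1],
  [0,0,0,0,1],
  [0,0,0,0,1],
], newtons=35)

```text
time: 2.75
tool_pos: [0.6101, 0.0719, 0.2257]
tool_rot: [3.142, -0.0, 2.107]
contact_force: [0.2, 0.2, -1.2]
opening: 0.0322
grip_force: 0.0
```

Emit:
move_arm([
  [0,0,0,0,1],
  [0,0,0,0,1],
  [0,0,0,0,1],
  [0,0,0,0,1],
])

```text
time: 3.15
tool_pos: [0.6099, 0.0718, 0.2256]
tool_rot: [-3.141, -0.0, 2.107]
contact_force: [-1.6, -0.8, 0.4]
opening: 0.0277
grip_force: 35.0
```

Gripped at 27.7 mm with little side force. Pulling up gently.

Emit:
move_arm([
  [0,0,5,0,1],
  [0,0,8,0,1],
  [0,0,10,0,1],
  [0,0,10,0,1],
  [0,0,10,0,1],
])

```text
time: 3.65
tool_pos: [0.6104, 0.072, 0.2701]
tool_rot: [3.14, 0.001, 2.107]
contact_force: [0.1, 0.2, -1.5]
opening: 0.0278
grip_force: 35.0
```

Emit:
move_arm([
  [0,0,20,0,1],
  [0,0,25,0,1],
  [-10,0,25,0,1],
  [-20,-10,0,-0.04,1],
  [-25,-15,0,-0.04,1],
  [-25,-20,0,-0.04,1],
  [-25,-20,0,-0.04,1],
  [-15,-25,0,-0.04,1],
  [-10,-25,0,-0.04,1],
  [0,-25,0,-0.04,1],
  [0,-20,0,-0.04,1],
  [0,0,0,-0.04,1],
])

```text
time: 4.85
tool_pos: [0.4801, -0.0903, 0.3396]
tool_rot: [3.141, 0.001, 1.742]
contact_force: [0.6, 0.5, -1.8]
opening: 0.0277
grip_force: 35.0
```

Run:
```python
from h import *
st=monitor.observe();print(st["tool_pos"],st["tool_rot"],st["opening"])
for n,(x0,y0,x1,y1) in {"scene":(270,90,470,290),"side":(230,100,430,300)}.items():
    im=vision.read_camera(n)[:,:,::-1];cv2.imwrite(f"pics/{n}1.png",im)
    cv2.imwrite(f"pics/{n}1c.png",cv2.resize(im[y0:y1,x0:x1],None,fx=3,fy=3,interpolation=cv2.INTER_CUBIC))
a=cv2.imread("pics/scene1c.png");b=cv2.imread("pics/side1c.png")
cv2.imwrite("pics/c3.png",np.hstack([a[:,100:500],b[:,:400]]))
```

```text
[ 0.48008895 -0.09034247  0.33957733] [3.14061894e+00 1.44324608e-03 1.74240971e+00] 0.02771261512074501
```

View pics/c3.png

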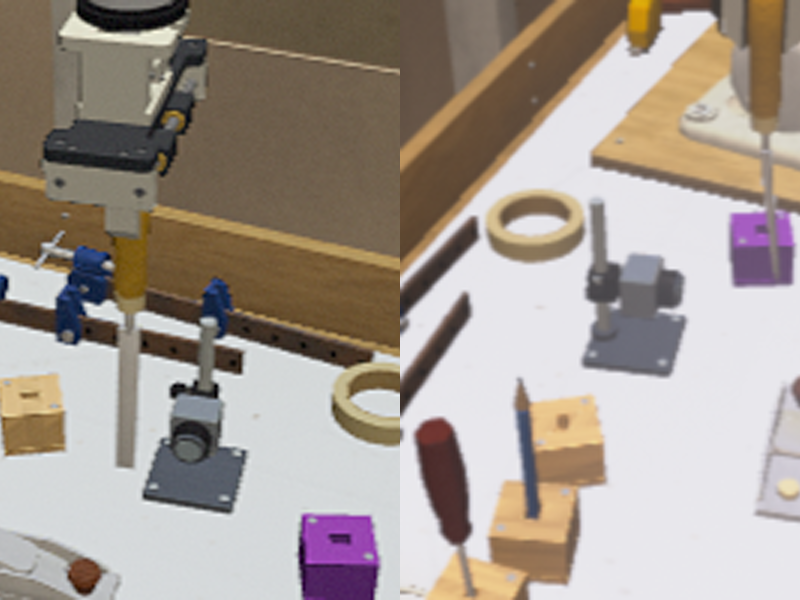

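Scene crop: edge at (124,467), lens glass at (188,442). Side crop: edge at (776,280), lens at about (682,289). The chisel hangs upright. I'll move close to the target, then measure the edge relative to the lens.

Emit:
move_arm([
  [0,-17,0,0,1],
  [0,-17,0,0,1],
  [0,0,-15,0,1],
  [0,0,-20,0,1],
  [5,0,-10,0,1],
  [5,0,0,0,1],
  [0,0,0,0,1],
  [0,0,0,0,1],
])

```text
time: 5.75
tool_pos: [0.4908, -0.122, 0.2947]
tool_rot: [3.14, 0.001, 1.748]
contact_force: [-0.8, -0.7, -1.6]
opening: 0.0276
grip_force: 35.0
```

Run:
```python
from h import *
st=monitor.observe();print(st["tool_pos"],st["tool_rot"],st["opening"])
C={n:vision.get_calibration(n) for n in("scene","side")}
o=[]
for n in C:
    im=vision.read_camera(n)[:,:,::-1];cv2.imwrite(f"pics/{n}2.png",im)
    e=proj(C[n],[.487,-.127,.08]);l=proj(C[n],[.556,-.114,.072]);m=(e+l)/2
    x0,y0=int(m[0])-30,int(m[1])-50
    print(n,x0,y0,e,l)
    o.append(cv2.resize(im[y0:y0+80,x0:x0+57],None,fx=7,fy=7,interpolation=cv2.INTER_CUBIC))
cv2.imwrite("pics/c4.png",np.hstack(o))
```

```text
[ 0.49075996 -0.12203542  0.29465797] [3.14021919e+00 8.71868079e-04 1.74758345e+00] 0.02762833417870019
scene 332 198 [359.9884217  255.68357754] [365.23374004 240.40274721]
side 306 146 [349.45427839 196.49987372] [323.70852398 196.26138893]
```

View pics/c4.png

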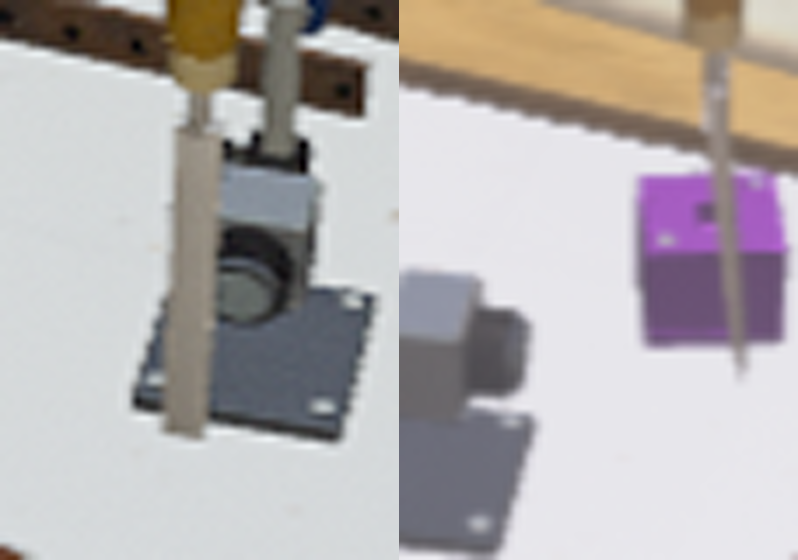

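Scene part: edge at (184,436), lens glass at about (246,290). Side part: edge at (741,375), lens front at (518,352). Now I'll compute the offset, the lean, and the blade yaw from the edge's slope.

Run:
```python
from h import *
C={n:vision.get_calibration(n) for n in("scene","side")}
s=lambda x,y:(332+x/7-.43,198+y/7-.43)
d=lambda x,y:(306+(x-399)/7-.43,146+y/7-.43)
r={}
for n,a,b in[("edge",(184,436),(741,375)),("ferr",(206,85),(713,50)),("lens",(246,290),(518,352))]:
    r[n],e=two(ray(C["scene"],*s(*a)),ray(C["side"],*d(*b)));print(n,r[n].round(4),e.round(4))
th=np.radians(10.5);X=np.array([np.cos(th),np.sin(th),0]);Y=np.array([-X[1],X[0],0])
v=r["edge"]-r["lens"];print("edge in lens mm",1e3*v@X,1e3*v@Y,1e3*v[2])
sh=(-.07-v@X)*X+(-v@Y)*Y+[0,0,-v[2]];print("shift",1e3*sh)
f=r["ferr"]-r["edge"];print("ferr-edge along X,Y,z",f@X,f@Y,f[2])
g=cv2.cvtColor(cv2.imread("pics/scene2.png"),cv2.COLOR_BGR2GRAY).astype(float)
print(g[252:266,352:366].astype(int))
```

```text
edge [ 0.4733 -0.1264  0.0761] 0.0019
ferr [ 0.4892 -0.1244  0.2198] 0.0034
lens [ 0.5607 -0.1156  0.0724] 0.0026
edge in lens mm -87.89947311952572 5.331137849687695 3.7573452029778798
shift [18.5712675  -1.97994756 -3.7573452 ]
ferr-edge along X,Y,z 0.015984105199828676 -0.0009482874900981042 0.14369184372308136
[[114 166 180 150 124 127 128 130 135 123  94  90  91  91]
 [ 85  81  83 107 125 126 127 129 132 113  85  90  89  87]
 [ 89  96  96 111 123 124 127 129 134 117  92  91  93  93]
 [ 45  54  67 104 125 125 125 130 135 116  81  93  92  93]
 [ 95  65  67 100 122 124 125 126 131 107  77  92  97  95]
 [227 214 188 159 121 124 124 127 130 106  46  52  51  59]
 [219 220 206 154 117 118 124 124 128 144 138 110  96  64]
 [215 218 202 152 116 119 117 122 137 197 227 225 225 212]
 [216 217 219 212 201 191 168 151 149 192 219 216 214 217]
 [215 215 217 216 219 220 220 221 221 219 217 215 216 215]
 [213 215 217 216 216 217 217 218 217 216 216 216 216 217]
 [215 216 216 215 216 215 216 217 216 216 215 216 216 215]
 [215 217 215 216 216 216 216 215 216 216 216 215 216 216]
 [215 217 214 213 214 215 215 216 215 215 216 215 215 215]]
```

Emit:
move_arm([
  [5,-1,-2,0,1],
  [6,-1,-2,0,1],
  [5,0,0,0,1],
  [0,0,0,0,1],
  [0,0,0,0,1],
  [0,0,0,0,1],
])

```text
time: 6.45
tool_pos: [0.506, -0.124, 0.2897]
tool_rot: [-3.141, -0.0, 1.747]
contact_force: [-0.7, -0.8, -2.4]
opening: 0.0278
grip_force: 35.0
```

Run:
```python
from h import *
C={n:vision.get_calibration(n) for n in("scene","side")}
a=plane(C["scene"],356,259.66,.076);b=plane(C["scene"],360,260.31,.076);v=a-b;print("blade width dir",np.degrees(np.arctan2(v[1],v[0])),"len",np.linalg.norm(v))
st=monitor.observe();print(st["tool_pos"],st["tool_rot"][2],st["contact_force"])
W=vision.get_calibration("wrist");T=wristT(st)
w=vision.read_camera("wrist")[:,:,::-1];cv2.imwrite("pics/w3.png",w)
print("wrist proj lens,edge",proj(W,[.558,-.115,.072],T),proj(W,[.49,-.127,.072],T))
cv2.imwrite("pics/w3c.png",cv2.resize(w[150:350,160:420],None,fx=3,fy=3,interpolation=cv2.INTER_CUBIC))
for n in C:cv2.imwrite(f"pics/{n}3.png",vision.read_camera(n)[:,:,::-1])
```

```text
blade width dir 100.7910289887253 len 0.010173089227889348
[ 0.50604315 -0.12404404  0.28969952] 1.7468810083995714 [-0.69654465 -0.75942088 -2.43293141]
wrist proj lens,edge [361.54976616 174.37483726] [304.93683382 174.27798618]
```

View pics/w3c.png

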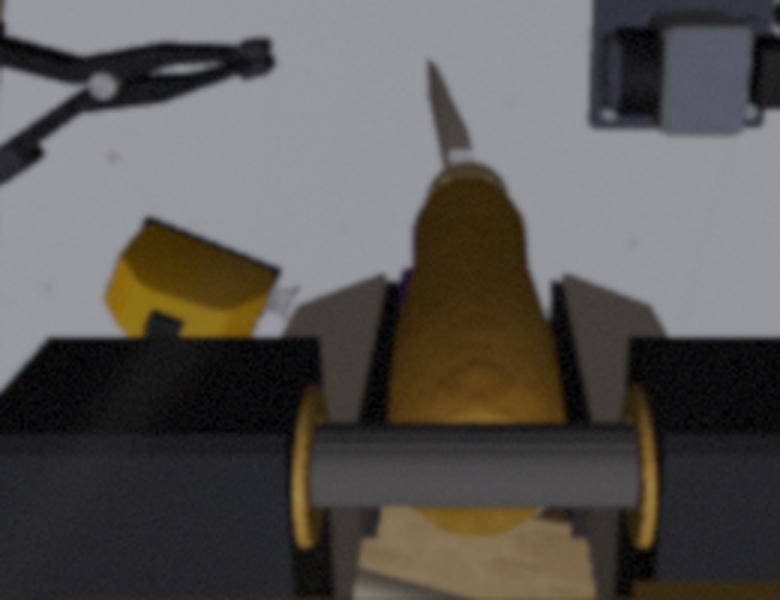

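The wrist crop shows the edge's near corner at (430,62), i.e. full-image (303,170.5). The lens front is at (604,72), i.e. (361,174), and blade and camera head are aligned with each other. Last check in the two fixed views.

Run:
```python
from h import *
o=[cv2.resize(cv2.imread(f"pics/{n}3.png")[y:y+60,x:x+50],None,fx=8,fy=8,interpolation=cv2.INTER_CUBIC) for n,x,y in(("scene",340,215),("side",308,160))]
cv2.imwrite("pics/c5.png",np.hstack(o))
```

```text
(no output)
```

View pics/c5.png

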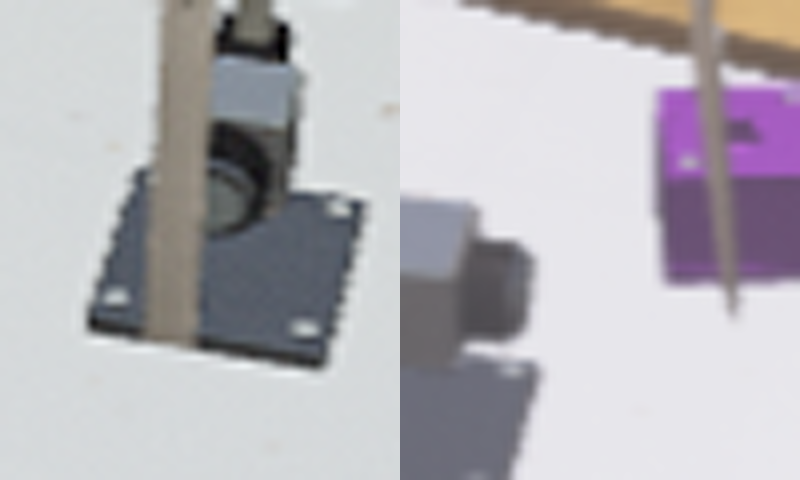

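Run:
```python
from h import *
C={n:vision.get_calibration(n) for n in("scene","side","wrist")}
T=wristT(monitor.observe())
th=np.radians(10.5);X=np.array([np.cos(th),np.sin(th),0]);Y=np.array([-X[1],X[0],0])
def ls(rs):
    A=0;b=0
    for o,d in rs:
        M=np.eye(3)-np.outer(d,d);A=A+M;b=b+M@o
    p=np.linalg.solve(A,b);return p,[round(1e3*np.linalg.norm((np.eye(3)-np.outer(d,d))@(p-o)),1) for o,d in rs]
h=.43
def R(s,d,w,off=0):
    o,dd=ray(C["wrist"],*w,T)
    return[ray(C["scene"],340+s[0]/8-h,215+s[1]/8-h),ray(C["side"],308+(d[0]-400)/8-h,160+d[1]/8-h),(o-off*Y,dd)]
e=R((172,340),(735,316),(303,170.5),.008);l=R((217,196),(521,292),(361,174))
for k in([0,1,2],[0,1],[0,2]):
    (E,a),(L,b)=ls([e[i] for i in k]),ls([l[i] for i in k]);v=1e3*(E-L)
    print(k,E.round(4),a,L.round(4),b,"in lens",(v@X).round(1),(v@Y).round(1),v[2].round(1))
```

```text
[0, 1, 2] [ 0.4885 -0.1293  0.0722] [np.float64(2.1), np.float64(2.5), np.float64(1.4)] [ 0.559  -0.1151  0.0725] [np.float64(2.4), np.float64(1.2), np.float64(1.8)] in lens -71.9 -1.1 -0.4
[0, 1] [ 0.4885 -0.1283  0.0722] [np.float64(2.1), np.float64(2.1)] [ 0.5604 -0.1155  0.072 ] [np.float64(1.5), np.float64(1.5)] in lens -73.1 0.6 0.2
[0, 2] [ 0.4883 -0.1298  0.0753] [np.float64(0.3), np.float64(0.3)] [ 0.5577 -0.1156  0.0752] [np.float64(1.7), np.float64(1.7)] in lens -70.8 -1.3 0.1
```

The edge sits 72 mm in front of the lens, and about 1 mm off sideways and in height. I'll nudge it 2 mm, let it settle, and hand in.

Emit:
move_arm([
  [2,1,0,0,1],
  [0,0,0,0,1],
  [0,0,0,0,1],
  [0,0,0,0,1],
  [0,0,0,0,1],
])

```text
time: 7.1
tool_pos: [0.5081, -0.1231, 0.2898]
tool_rot: [3.141, 0.0, 1.747]
contact_force: [0.4, 0.2, -1.4]
opening: 0.0275
grip_force: 35.0
```

```bash
python3 -c "
from cell import workorder,monitor
s=monitor.observe();print(s['tool_pos'],s['grip_force'],abs(s['qvel']).max());print(workorder.hand_in())"
```

```text
[ 0.50812272 -0.12310133  0.28976559] 34.99158410704695 0.001805344902764007
the job is handed in; nothing more can be done
None
```

The job is handed in: the chisel is held still and upright with a broad face square to the lens and its edge about 70 mm in front, within about 2 mm of centre by my measurements; the hand-in returned no verdict.

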